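Set out the staining line between the cool block and the heat block

ROBOT

A 6-joint arm with a two-finger parallel gripper is mounted at the origin on a cart in front of the work surface, level with it; the furniture and walls round the work are solid. World frame = base frame: x ahead of the robot, y to its left, z up, the work surface at z = 0. Lengths are in m, angles in rad, forces in N, time in s.
With the tool pointing down it reaches from about 0.375 to 0.9 m from the base axis. Payload 3.1 kg.
Tool frame: the origin (TCP) lies between the finger pads; the fingertips stand 11 mm ahead of it and the grasp point (between the pads) lies 8 mm behind it; z points along the fingers, y is the line along which they close (so a half turn about z gives the same grasp; the last joint's range is limited). The gripper opens to 87 mm and grips with 3 to 60 N. Pads are 19 mm wide; open, the fingers measure 117 mm over their backs; the gripper's body (75 mm by 190 mm) begins 51 mm behind the grasp point.
Start: joints at [-1.45, 0.527, 1.433, -0, 1.181, -0.178], TCP at [0.184, -0.597, 0.234] pointing down, gripper open.
Joint ranges: [-3.08, 3.08], [-0.75, 2.2], [0.22, 2.44], [-1.43, 4.57], [0, 2.65], [-2.85, 2.85]. Speed limits (rad/s): [2.79, 2.79, 3.14, 3.14, 3.14, 3.14].

INTERFACE

Orientations are given as a unit quaternion [x, y, z, w].
In Python, from rig import robot gives the robot as it stands.
- The arm moves only by the tool move_arm, never from a script. Its argument "moves" is text: rows parted by semicolons, each of 7 numbers parted by spaces: the shift along the tool's x, y, z in units of 100 mm (1.0 is 100 mm), then the turn, a rotation vector about the tool's x, y, z in units of 90 degrees (1.0 is 90 degrees), then the opening, from 0 (shut) to 1 (fully open). A call has 1 to 12 rows; each row is the pose to reach, as a shift and turn from the pose commanded when the call began, along the tool's axes at that moment; what a row does not reach only later rows make up. A row lasts 1/10 s, in which the tool goes at most 50 mm and 8.59 degrees, less where a joint would pass 70% of its speed; a pose out of reach is approached as far as the arm can. A call with a number of a shift or a turn outside -1 to 1 is refused whole. A call with a gripper value outside its range is refused whole. The fingers move at their own pace and stop on an object; "squeeze" is the grip in N (left out, the last holds). Time passes only in rows, so rows that repeat a pose let the fingers close. It gives the time, the measured TCP pose, the force, the opening and the grip force at its end, in the units of the state.
- robot.get_obs(): the state, without advancing time (a new reading comes with each control period).
- robot.camera(name): name is "scene" or "top"; returns a dict with "image" (480x640x3 uint8, red, green, blue), "intrinsics" (3x3 intrinsics, pixels), "dist_coeffs" ([k1, k2, p1, p2, k3] as OpenCV has them; the pictures are not rectified), "extrinsics" (4x4, takes a point from world to camera coordinates). Camera axes: x right, y up, looking along -z (the intrinsics and any distortion apply to the point x, -y, -z); pixel columns grow to the right and rows downward; lengths in m; the calibration is good to about 2 mm. A picture is of the moment at which its call begins. There is no depth.
- robot.hand_in(): hands the job in; it is judged then, once.
The state is a dict: "time": time; "q": joint angles; "joint_velocities": joint speeds; "joint_torque": joint torques, N m; "position": TCP position; "tool_rot": TCP orientation; "ft_force": force on the tool from outside, world axes, zero at the start; "moment": the same for the moment, N m; "grip_width": finger opening in m; "grip_force": force on a finger pad.
Only numpy, scipy, OpenCV 4.12 (cv2) and the standard library are available. Lean on these libraries where they do the work, as an engineer would, in place of code of your own. Each camera call takes 0.05 s, during which the arm holds its last target. There are 200 camera calls.

TASK

Set out the staining line on the white board, each item upright and centred in its own circle: in the front row of three circles the red-capped bottle goes next to the dark blue cool block, the orange-capped bottle next to the silver heat block, and the blue-capped bottle between these two; the open glass beaker goes in the single circle behind the blue-capped bottle. Knock nothing over, and leave the timer and the green tape where they are.

Things in the scene. Friction and masses are not known exactly. Their poses are not given: they have to be found in the camera images.
- board: fixed white board, 210 mm (x) by 420 mm (y), 6 mm thick, with four alike thin blue printed circles 70 mm across; origin: centre of its underside; x away from the robot, y to the robot's left (turned up to 10 degrees), z up. Circle centres: front row x -40 mm, y +80, 0, -80 mm; back circle x +62 mm, y 0. One block at each end of the front row, centred at x -40 mm, y +-158 mm
- cool_block: dark blue cooling block with many small holes, 78x115x30 mm, fixed on the board at one end of its front row (either end, it varies); origin at the centre of its underside, on the board's top; its long side runs along the board's x
- heat_block: silver aluminium heat block with 24 holes, 66x95x34 mm, fixed on the board at one end of its front row (either end, it varies); origin at the centre of its underside, on the board's top; its long side runs along the board's x
- red_bottle: loose glass reagent bottle, red screw cap, part filled, round, 45 mm across and 82 mm tall, weight about 0.1 kg, standing upright on the bench; straight-sided up to about 48 mm, then narrowing to the cap; origin at the centre of its underside, z up along its axis
- blue_bottle: loose glass reagent bottle, blue screw cap, part filled, round, 56 mm across and 102 mm tall, weight about 0.2 kg, standing upright on the bench; straight-sided up to about 60 mm, then narrowing to the cap; origin at the centre of its underside, z up along its axis
- orange_bottle: loose glass reagent bottle, orange screw cap, part filled, round, 51 mm across and 92 mm tall, weight about 0.14 kg, standing upright on the bench; straight-sided up to about 54 mm, then narrowing to the cap; origin at the centre of its underside, z up along its axis
- beaker: loose empty clear glass beaker, open at the top, the only vessel here without a cap, round, 48 mm across (52 mm at the rim), 62 mm tall, about 45 g, standing upright on the bench; origin at the centre of its underside, z up along its axis
- timer: bystander: white digital timer, 66x70x26 mm, lying to the left of and behind the board; origin at the centre of its underside; leave it alone
- tape_roll: bystander: roll of green tape, 72 mm across, 19 mm tall, lying flat to the right of the board; origin at the centre of its underside; leave it alone
Mind the look-alikes: they are no part of the job. What is shaped like the blue_bottle but yellow is not meant. Leave any pink look-alike of the red_bottle alone.

How it is judged:
By the outcome, as a careful person would: the job done as asked, in the order asked, and still so for the second after the job is handed in, with the robot touching nothing.
It also fails if it takes over 120 s, if anything falls off the work surface, if the arm or the gripper's body presses on something with over 40 N, if the wrist force passes 120 N, or if a joint passes its speed limit or range.

## Working session

There is one attempt and no reset: what is moved stays moved. The work goes in short steps, Python scripts to look and compute and a tool call to move; the robot and the scene stay as the last step left them, time stands still between calls to the robot, and variables do not carry over. Pictures are saved under pics/ and viewed, at most 14 in all, crops included, and the job is handed in when it is done.

Besides the shell and the picture viewer there is one more tool, called after "Emit:" as name(argument=value, ...) on one line, values as JSON. move_arm: Moves the arm, as the interface text tells. Shifts and turns lie within -1 to 1; 1 stands for 100 mm of shift or 90 degrees of turn. Its arguments: {"type":"object","properties":{"moves":{"type":"string"},"squeeze":{"type":"number"}},"required":["moves"]}

```bash
ls; mkdir -p pics
python3 - <<'E'
from rig import robot
import cv2,numpy as np,pickle
o=robot.get_obs();print({k:np.round(v,3) for k,v in o.items()})
d={}
for n in("scene","top"):
    c=robot.camera(n);d[n]=c;cv2.imwrite(f"pics/{n}0.png",c["image"][...,::-1]);print(n,c["intrinsics"],c["dist_coeffs"],c["extrinsics"])
pickle.dump(d,open("c0.pkl","wb"))
E
```

```text
pics
{'time': np.float64(0.0), 'q': array([-1.45 ,  0.528,  1.434, -0.   ,  1.181, -0.179]), 'joint_velocities': array([ 0.   , -0.002,  0.   ,  0.001, -0.003,  0.001]), 'joint_torque': array([  0.   , -44.004, -17.659,   0.063,   0.058,  -0.   ]), 'position': array([ 0.184, -0.597,  0.233]), 'tool_rot': array([ 0.989,  0.149,  0.   , -0.001]), 'ft_force': array([ 0.386, -0.291, -0.749]), 'moment': array([-0.002,  0.025, -0.013]), 'grip_force': np.float64(0.0), 'grip_width': np.float64(0.087)}
scene [[496.32045778   0.         329.00266003]
 [  0.         496.32045778 244.05469251]
 [  0.           0.           1.        ]] [-0.04465287  0.          0.          0.          0.        ] [[ 0.73040181 -0.6828826   0.01358516 -0.40917691]
 [ 0.36061988  0.40245309  0.84141833 -0.20876865]
 [-0.58005733 -0.60967439  0.54021351 -1.12108618]
 [ 0.          0.          0.          1.        ]]
top [[559.85234217   0.         316.08074021]
 [  0.         559.85234217 236.78261959]
 [  0.           0.           1.        ]] [0.01092391 0.         0.         0.         0.        ] [[ 7.90537334e-02 -9.96870234e-01 -4.93146411e-04 -4.41468946e-02]
 [ 9.76111604e-01  7.73070857e-02  2.03051102e-01 -4.95781424e-01]
 [-2.02377476e-01 -1.65333137e-02  9.79168018e-01 -1.25959374e+00]
 [ 0.00000000e+00  0.00000000e+00  0.00000000e+00  1.00000000e+00]]
```

View pics/scene0.png

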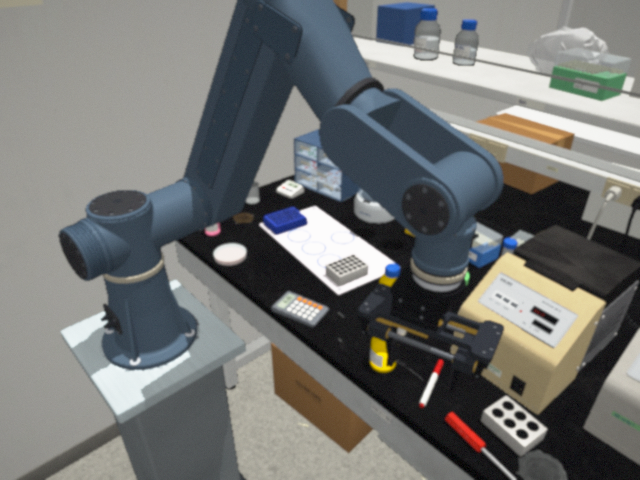

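View pics/top0.png

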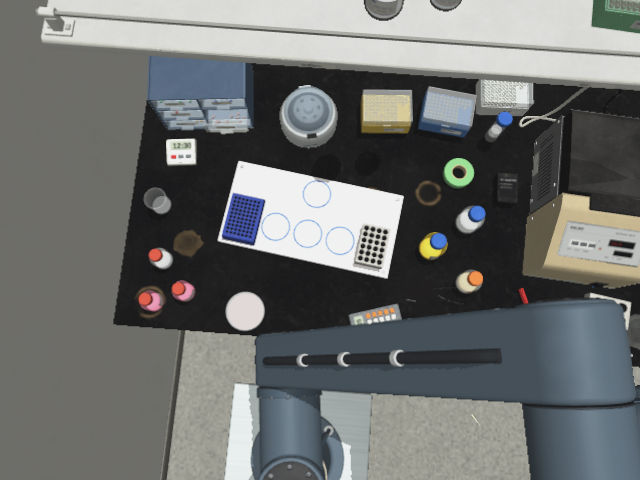

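The top view shows the cool block at the left (243,218), the heat block at the right (373,245) and circles at (276,226), (308,233), (340,240) and (317,194). The red bottle is near (160,258), with pink look-alikes at (150,300) and (182,290). The blue bottle is near (470,218), the yellow look-alike at (433,245), the orange bottle at (470,281) and the beaker at (157,200).

```bash
cat > h.py <<'E'
import cv2,numpy as np,pickle
def ray(c,px):
    p=cv2.undistortPoints(np.array([[px]],float),c["intrinsics"],np.array(c["dist_coeffs"]))[0,0]
    E=np.array(c["extrinsics"]);R=E[:3,:3];return -R.T@E[:3,3],R.T@np.array([p[0],-p[1],-1.])
def onz(c,px,z):
    o,d=ray(c,px);return (o+d*(z-o[2])/d[2])[:2]
def proj(c,P):
    E=np.array(c["extrinsics"]);q=(E[:3,:3]@np.atleast_2d(P).T).T+E[:3,3];q=q*[1,-1,-1]
    return cv2.projectPoints(q,np.zeros(3),np.zeros(3),c["intrinsics"],np.array(c["dist_coeffs"]))[0][:,0]
def blobs(img,lo,hi,roi,amin=15):
    h=cv2.cvtColor(img,cv2.COLOR_RGB2HSV);x0,y0,x1,y1=roi
    m=np.zeros(h.shape[:2],np.uint8);m[y0:y1,x0:x1]=cv2.inRange(h,np.array(lo),np.array(hi))[y0:y1,x0:x1]
    n,l,s,ce=cv2.connectedComponentsWithStats(m)
    return [(ce[i],s[i]) for i in range(1,n) if s[i,4]>=amin]
E
python3 - <<'E'
from h import *
d=pickle.load(open("c0.pkl","rb"));c=d["top"];im=c["image"]
for nm,lo,hi,roi,z in[("red",(0,150,80),(8,255,255),(130,240,200,315),.078),("blue",(100,150,80),(125,255,255),(410,190,500,260),.1),("orange",(5,150,120),(18,255,255),(445,260,500,300),.09),
  ("circ",(100,60,120),(125,255,255),(262,170,360,262),.006)]:
    for ce,s in blobs(im,lo,hi,roi): print(nm,np.round(ce,1),s,np.round(onz(c,ce,z),4))
# board
h=cv2.cvtColor(im,cv2.COLOR_RGB2HSV);m=cv2.inRange(h,(0,0,190),(180,40,255));m[:155]=0;m[290:]=0;m[:,:210]=0;m[:,415:]=0
k=max(cv2.findContours(m,0,2)[0],key=cv2.contourArea);r=cv2.boxPoints(cv2.minAreaRect(k))
for p in r: print(p,onz(c,p,.006))
a=cv2.resize(im[185:320,125:215],None,fx=4.4,fy=4.4,interpolation=2);b=cv2.resize(im[185:320,405:505],None,fx=4.4,fy=4.4,interpolation=2)
cv2.imwrite("pics/cr.png",np.hstack([a,b])[...,::-1][:600,:800] if 0 else cv2.resize(np.hstack([a,b]),(800,568))[...,::-1])
E
```

```text
red [154.8 254.5] [149 249  13  12 128] [0.422 0.357]
red [177.8 288.3] [172 283  13  12 130] [0.3498 0.295 ]
red [144.7 298.5] [138 293  14  12 137] [0.3213 0.3658]
blue [476.6 213.3] [469 206  17  16 203] [ 0.5706 -0.3644]
blue [438.1 240.6] [430 233  17  16 201] [ 0.5004 -0.2796]
orange [475.2 277.9] [468 271  15  15 168] [ 0.4241 -0.3671]
circ [308.8 221.7] [297 220  23   7  25] [0.5429 0.0167]
circ [266.  235.6] [262 230  10  10  15] [0.5003 0.1171]
[217.28055 240.26524] [0.47954623 0.23346802]
[235.27756 158.5866 ] [0.68961403 0.21254187]
[404.85812 195.9518 ] [ 0.62642865 -0.21357308]
[386.8611  277.63043] [ 0.42110872 -0.18028595]
```

View pics/cr.png

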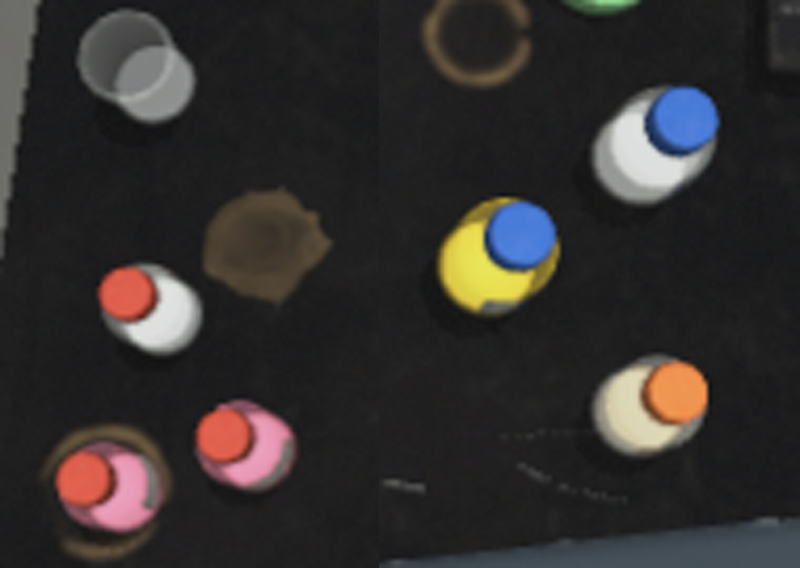

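The crop confirms that only one red-capped bottle has a white body and that the other two are pink. The beaker rim is at about full-image (155,197.6) and its base at (161.8,205).

Run:
```python
from h import *
d=pickle.load(open("c0.pkl","rb"));c=d["top"];im=c["image"]
print("beaker",onz(c,(155.2,197.6),.062),onz(c,(161.8,205.2),0.0))
h=cv2.cvtColor(im,cv2.COLOR_RGB2HSV)
m=cv2.inRange(h,(0,0,190),(180,22,255))
n,l,s,ce=cv2.connectedComponentsWithStats(m,connectivity=4)
P=[]
for i in range(1,n):
    if 300<s[i,4]<900 and 250<ce[i][0]<360 and 170<ce[i][1]<270:
        print(ce[i],s[i]);P.append(onz(c,ce[i],.006))
P=np.array(P)
L=np.array([[.062,0],[-.04,.08],[-.04,0],[-.04,-.08]])
print(P)
if len(P)==4:
    a,b=L-L.mean(0),P-P.mean(0);th=np.arctan2((a[:,0]*b[:,1]-a[:,1]*b[:,0]).sum(),(a*b).sum())
    R=np.array([[np.cos(th),-np.sin(th)],[np.sin(th),np.cos(th)]]);t=P.mean(0)-R@L.mean(0)
    print("th",np.degrees(th),"t",t,"fit\n",L@R.T+t,"res",(L@R.T+t-P)*1e3)
# body outline check: back-rear edges at base: bright body mask extents vs projected outline
S={"red":((.422,.357),.045,.048,(146,245,176,272)),"blue":((.5706,-.3644),.056,.06,(450,198,492,240)),"orange":((.4241,-.3671),.051,.054,(452,264,490,298))}
a=np.linspace(0,6.28,60)
for k,(p,D,hh,(x0,y0,x1,y1)) in S.items():
    Q=np.vstack([np.c_[p[0]+D/2*np.cos(a),p[1]+D/2*np.sin(a),0*a+z] for z in(0.001,hh)]);q=proj(c,Q)
    mm=im[y0:y1,x0:x1].max(2)>70;ys,xs=np.nonzero(mm)
    print(k,"proj",q.min(0),q.max(0),"seen",xs.min()+x0,ys.min()+y0,xs.max()+x0+1,ys.max()+y0+1)
    print(q[:60].min(0),q[:60].max(0))
```

```text
beaker [0.55938117 0.37972152] [0.55737263 0.38070998]
[316.52871287 193.66930693] [304 182  26  25 505]
[275.34038462 226.19807692] [263 214  26  25 520]
[307.37904762 233.19619048] [295 221  26  26 525]
[339.52362949 240.268431  ] [327 228  26  26 529]
[[ 0.6151266   0.00338604]
 [ 0.52537432  0.09676617]
 [ 0.51418051  0.01766149]
 [ 0.50288205 -0.06130239]]
th -8.088664928531376 t [0.55374662 0.0120876 ] fit
 [[ 0.61512981  0.00336387]
 [ 0.52540099  0.09691994]
 [ 0.51414456  0.01771581]
 [ 0.50288813 -0.06148831]] res [[ 0.00320659 -0.0221697 ]
 [ 0.02666745  0.15376468]
 [-0.03595165  0.054321  ]
 [ 0.00607762 -0.18591599]]
red proj [148.79280653 247.27200594] [173.23778494 269.3038223 ] seen 148 245 176 269
[154.51625597 250.8628441 ] [173.23778494 269.3038223 ]
blue proj [453.74793746 205.86707646] [483.82918818 234.39166473] seen 456 205 486 233
[453.74793746 212.055684  ] [476.74021887 234.39166473]
orange proj [454.13830731 269.0007818 ] [481.97878149 293.50185063] seen 456 269 483 293
[454.13830731 272.24260814] [475.54406087 293.50185063]
```

```bash
cat > go.py <<'E'
# usage: go.py x y z psi_deg [from x y z psi] : moves in tool axes/units
import sys,numpy as np
from rig import robot
from scipy.spatial.transform import Rotation as R
a=list(map(float,sys.argv[1:]))
o=robot.get_obs();p=np.array(o["position"]);r=R.from_quat(o["tool_rot"])
x=r.apply([1,0,0]);psi=np.degrees(np.arctan2(x[1],x[0]))
print("t",round(o["time"],2),"pos",p.round(4),"psi",psi.round(2),"zax",r.apply([0,0,1]).round(4),"q",np.round(o["q"],2),"w",round(float(o["grip_width"]),4))
if len(a)>=4:
    if len(a)==8: p,psi=np.array(a[4:7]),a[7]
    k=np.radians(psi);d=np.array(a[:3])-p
    print("shift",np.round([d[0]*10*np.cos(k)+d[1]*10*np.sin(k),d[0]*10*np.sin(k)-d[1]*10*np.cos(k),-d[2]*10],3),"turn z",round(-((a[3]-psi+180)%360-180)/90,3))
E
python3 - <<'E'
from h import *
d=pickle.load(open("c0.pkl","rb"));c=d["top"]
for z in(0,.15,.25):print(z,onz(c,(527,270),z),onz(c,(560,195),z),onz(c,(150,130),z),onz(c,(337,115),z))
im=c["image"].max(2).astype(int)
print("blue row222",im[222,448:462],"row col462",im[222:242,463]);print("or row284",im[284,448:462],im[284:300,464]);print("red",im[262,164:180],im[258:276,164])
E
python3 go.py .254 -.527 .293 82
```

```text
0 [ 0.46703836 -0.51497743] [ 0.66060924 -0.59525398] [0.75014815 0.43679018] [ 0.82821908 -0.03205382]
0.15 [ 0.44066764 -0.46005196] [ 0.6124727  -0.53130193] [0.69194353 0.38469539] [ 0.76123587 -0.03143006]
0.25 [ 0.42308716 -0.42343499] [ 0.58038167 -0.48866722] [0.65314044 0.34996552] [ 0.7165804  -0.03101423]
blue row222 [ 29  30  30  29  29  25  27  56 111 150 151 151 167 202] row col462 [219 217 216 210 182 158 153 153 152 140  91  43  27  26  26  26  22  28
  30  30]
or row284 [ 31  31  32  30  27  26  26  44 100 145 153 184 214 214] [221 221 219 216 214 207 171 148 103  48  28  23  24  24  27  30]
red [223 220 217 215 211 182 153 126  74  30  29  28  29  31  31  29] [225 224 224 224 223 220 216 215 194 161 109  52  22  21  23  27  30  29]
t 0.1 pos [ 0.1839 -0.5967  0.2327] psi 17.12 zax [-2.0e-04  1.9e-03 -1.0e+00] q [-1.45  0.53  1.43 -0.    1.18 -0.18] w 0.0866
shift [ 0.875 -0.459 -0.603] turn z -0.721
```

Emit:
move_arm(moves="0.88 -0.46 -0.6 0 0 -0.721 1;0.88 -0.46 -0.6 0 0 -0.721 1;0.88 -0.46 -0.6 0 0 -0.721 1;0.88 -0.46 -0.6 0 0 -0.721 1;0.88 -0.46 -0.6 0 0 -0.721 1;0.88 -0.46 -0.6 0 0 -0.721 1;0.88 -0.46 -0.6 0 0 -0.721 1;0.88 -0.46 -0.6 0 0 -0.721 1;0.88 -0.46 -0.6 0 0 -0.721 1;0.88 -0.46 -0.6 0 0 -0.721 1;0.88 -0.46 -0.6 0 0 -0.721 1", squeeze=15)

```text
time: 1.2
position: [0.2545, -0.5273, 0.2933]
tool_rot: [0.755, 0.656, 0.0, -0.0]
ft_force: [0.2, -0.5, 0.8]
grip_width: 0.0872
grip_force: 0.0
```

```bash
python3 go.py .40 -.34 .293 82; python3 go.py .4255 -.3685 .2 82 .4 -.34 .293 82
```

```text
t 1.2 pos [ 0.2545 -0.5273  0.2933] psi 81.94 zax [-1.e-04  5.e-04 -1.e+00] q [-1.31  0.41  1.46  0.    1.27 -1.17] w 0.0872
shift [2.058 1.178 0.003] turn z -0.001
t 1.2 pos [ 0.2545 -0.5273  0.2933] psi 81.94 zax [-1.e-04  5.e-04 -1.e+00] q [-1.31  0.41  1.46  0.    1.27 -1.17] w 0.0872
shift [-0.247  0.292  0.93 ] turn z -0.0
```

Emit:
move_arm(moves="0.45 0.25 0 0 0 0 1;0.9 0.5 0 0 0 0 1;0.9 0.5 0 0 0 0 1")

```text
time: 1.5
position: [0.3188, -0.4401, 0.2933]
tool_rot: [0.753, 0.657, 0.002, -0.001]
ft_force: [0.6, -0.2, -0.4]
grip_width: 0.087
grip_force: 0.0
```

Emit:
move_arm(moves="0.45 0.25 0 0 0 0 1;0.9 0.5 0 0 0 0 1;0.9 0.5 0 0 0 0 1")

```text
time: 1.8
position: [0.3806, -0.3588, 0.2936]
tool_rot: [0.753, 0.658, 0.001, -0.001]
ft_force: [-0.4, -0.4, 0.7]
grip_width: 0.0873
grip_force: 0.0
```

Emit:
move_arm(moves="0.01 0.4 0.2 0 0 0 1;0.01 0.47 0.4 0 0 0 1;0.01 0.47 0.8 0 0 0 1;0.01 0.47 0.93 0 0 0 1;0.01 0.47 0.93 0 0 0 1")

```text
time: 2.3
position: [0.4238, -0.3681, 0.1984]
tool_rot: [0.755, 0.656, -0.0, -0.003]
ft_force: [0.3, -0.6, -0.2]
grip_width: 0.0873
grip_force: 0.0
```

```bash
python3 go.py .4255 -.3685 .039 82
python3 - <<'E'
from rig import robot
from h import *
c={n:robot.camera(n) for n in("scene","top")};pickle.dump(c,open("c1.pkl","wb"))
cv2.imwrite("pics/s1.png",np.vstack([cv2.resize(c[n]["image"],(400,300)) for n in c])[...,::-1])
cv2.imwrite("pics/s1.png",c["scene"]["image"][...,::-1])
E
```

```text
t 2.3 pos [ 0.4238 -0.3681  0.1984] psi 81.96 zax [-0.0037  0.0041 -1.    ] q [-0.91  0.49  1.63 -0.    1.03 -0.77] w 0.0873
shift [-0.002  0.017  1.594] turn z -0.0
```

View pics/s1.png

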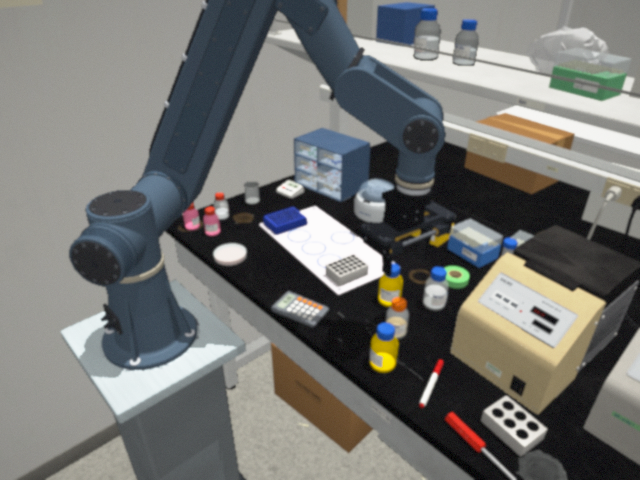

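The scene shows the gripper above the orange bottle (cap at 398,305). The blue bottle cap is at (438,274), and yellow look-alikes are at (392,270) and (386,330); the second was hidden under the arm before.

Run:
```python
from h import *
c=pickle.load(open("c1.pkl","rb"))["scene"]
for nm,p,H in[("or",(.4255,-.3685),.092),("blue",(.572,-.366),.102),("red",(.4225,.3585),.082)]:
    print(nm,"capcentre proj",proj(c,[(*p,H-.008)]),"top",proj(c,[(*p,H)]))
im=c["image"]
for lo,hi,roi,z in[((5,150,120),(18,255,255),(385,290,412,315),.086),((100,150,60),(125,255,255),(370,255,455,345),.095),((0,130,80),(8,255,255),(180,185,235,225),.075)]:
    for ce,s in blobs(im,lo,hi,roi): print(np.round(ce,1),s,np.round(onz(c,ce,z),4))
```

```text
or capcentre proj [[398.69319024 304.06628404]] top [[399.02148771 301.25597392]]
blue capcentre proj [[438.12957362 273.74821777]] top [[438.57802153 271.02016669]]
red capcentre proj [[218.64424462 195.94371645]] top [[218.37535987 193.64830121]]
[398.5 303.7] [391 297  15  14 167] [ 0.4242 -0.369 ]
[394.6 269.7] [390 263  11  14 110] [ 0.506  -0.2862]
[437.9 272.6] [431 265  15  16 191] [ 0.574  -0.3636]
[384.6 330.4] [376 321  18  19 251] [ 0.3288 -0.4115]
[219.3 195.9] [215 193   9   7  53] [0.4233 0.3558]
[190.9 206.4] [188 203   6   7  21] [0.3223 0.3539]
[208.9 210. ] [204 206  11   9  77] [0.3507 0.2983]
```

Emit:
move_arm(moves="0 0.01 0 0 0 0.19 1;0 0.01 0 0 0 0.19 1;0 0.01 0.3 0 0 0.19 1;0 0.01 0.6 0 0 0.19 1;0 0.01 0.8 0 0 0.19 1;0 0.01 0.8 0 0 0.19 1")

```text
time: 3.0
position: [0.4256, -0.3687, 0.12]
tool_rot: [0.844, 0.536, -0.0, -0.001]
ft_force: [-0.7, 0.4, -0.2]
grip_width: 0.0865
grip_force: 0.0
```

```bash
python3 go.py .425 -.3685 .04 65
```

```text
t 3.0 pos [ 0.4256 -0.3687  0.12  ] psi 64.87 zax [-0.0014  0.0016 -1.    ] q [-0.91  0.6   1.69 -0.    0.85 -0.47] w 0.0865
shift [-0.001 -0.007  0.8  ] turn z -0.001
```

Emit:
move_arm(moves="0 0 0.4 0 0 0 1;0 0 0.7 0 0 0 1;0 0 0.8 0 0 0 1;0 0 0.8 0 0 0 1;0 0 0.8 0 0 0 0;0 0 0.8 0 0 0 0;0 0 0.8 0 0 0 0;0 0 0.8 0 0 0 0;0 0 0.8 0 0 0 0;0 0 0.8 0 0 0 0", squeeze=15)

```text
time: 4.0
position: [0.426, -0.3685, 0.0408]
tool_rot: [0.844, 0.537, -0.0, -0.0]
ft_force: [-1.6, 0.3, 2.9]
grip_width: 0.0501
grip_force: 15.0
```

Emit:
move_arm(moves="0 0 0 0 0 0 0;0 0 -0.2 0 0 0 0;0 0 -0.6 0 0 0 0;0 0 -1 0 0 0 0;0 0 -1 0 0 0 0")

```text
time: 4.5
position: [0.4289, -0.3717, 0.1453]
tool_rot: [0.844, 0.537, 0.001, 0.006]
ft_force: [0.2, -1.6, -1.5]
grip_width: 0.0503
grip_force: 15.0
```

```bash
python3 go.py .5029 -.0615 .14 82
```

```text
t 4.5 pos [ 0.4289 -0.3717  0.1453] psi 64.91 zax [ 0.0072 -0.0089 -0.9999] q [-0.91  0.56  1.67  0.    0.9  -0.47] w 0.0503
shift [ 3.123 -0.645  0.053] turn z -0.19
```

Emit:
move_arm(moves="0 0 -0.3 0 0 -0.1 0;0 0 -0.6 0 0 -0.19 0;0 0 -0.6 0 0 -0.19 0;0 0 -0.6 0 0 -0.19 0")

```text
time: 4.9
position: [0.4261, -0.3685, 0.1999]
tool_rot: [0.755, 0.655, 0.0, -0.0]
ft_force: [0.3, 0.8, -1.5]
grip_width: 0.0501
grip_force: 15.0
```

Emit:
move_arm(moves="0.2 0 0 0 0 0 0;0.5 0.05 0 0 0 0 0;0.8 0.1 0 0 0 0 0;0.8 0.1 0 0 0 0 0")

```text
time: 5.3
position: [0.4461, -0.2846, 0.1983]
tool_rot: [0.754, 0.657, 0.001, -0.004]
ft_force: [-0.3, -0.6, -1.5]
grip_width: 0.0495
grip_force: 15.0
```

Emit:
move_arm(moves="0.4 0.05 0 0 0 0 0;0.8 0.1 0 0 0 0 0;0.8 0.1 0 0 0 0 0")

```text
time: 5.6
position: [0.4669, -0.2072, 0.1988]
tool_rot: [0.753, 0.657, 0.0, -0.004]
ft_force: [-0.3, -0.0, -1.4]
grip_width: 0.0499
grip_force: 15.0
```

Emit:
move_arm(moves="0.4 0.05 0 0 0 0 0;0.8 0.1 0 0 0 0 0;0.8 0.1 0 0 0 0 0;0.8 0.1 0 0 0 0 0;0.8 0.1 0 0 0 0 0")

```text
time: 6.1
position: [0.4891, -0.1359, 0.2]
tool_rot: [0.755, 0.656, -0.0, -0.0]
ft_force: [0.1, -0.6, -1.5]
grip_width: 0.05
grip_force: 15.0
```

```bash
python3 go.py .5029 -.0615 .047 82
python3 - <<'E'
from rig import robot
from h import *
c={n:robot.camera(n) for n in("scene","top")};pickle.dump(c,open("c2.pkl","wb"))
cv2.imwrite("pics/s2.png",np.hstack([cv2.resize(c[n]["image"],(400,300)) for n in c])[...,::-1])
E
```

```text
t 6.1 pos [ 0.4891 -0.1359  0.2   ] psi 81.97 zax [-8.e-04 -2.e-04 -1.e+00] q [-0.49  0.42  1.76 -0.    0.96 -0.35] w 0.05
shift [0.756 0.033 1.53 ] turn z -0.0
```

View pics/s2.png

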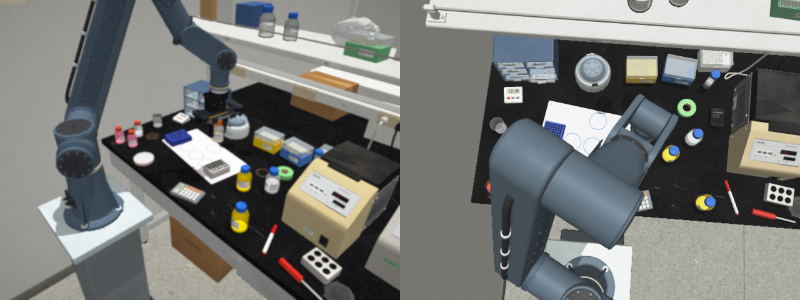

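Emit:
move_arm(moves="0.4 0.02 0 0 0 0 0;0.76 0.03 0.2 0 0 0 0;0.76 0.03 0.6 0 0 0 0;0.76 0.03 0.9 0 0 0 0;0.76 0.03 0.9 0 0 0 0;0.76 0.03 0.9 0 0 0 0")

```text
time: 6.8
position: [0.503, -0.0613, 0.1105]
tool_rot: [0.755, 0.656, -0.0, -0.0]
ft_force: [1.4, 0.3, -0.8]
grip_width: 0.05
grip_force: 15.0
```

Emit:
move_arm(moves="0 0 0.2 0 0 0 0;0 0 0.4 0 0 0 0;0 0 0.55 0 0 0 0;0 0 0.62 0 0 0 0;0 0 0.63 0 0 0 0;0 0 0.63 0 0 0 0;0 0 0.63 0 0 0 0")

```text
time: 7.5
position: [0.5037, -0.0608, 0.0486]
tool_rot: [0.755, 0.656, 0.001, 0.001]
ft_force: [-0.7, -1.1, -0.9]
grip_width: 0.05
grip_force: 15.0
```

```bash
python3 go.py .5029 -.0615 .0475 82; python3 go.py .572 -.365 .20 82 .503 -.0615 .2 82
```

```text
t 7.5 pos [ 0.5037 -0.0608  0.0486] psi 82.0 zax [ 2.2e-03 -7.0e-04 -1.0e+00] q [-0.34  0.68  1.87  0.    0.59 -0.2 ] w 0.05
shift [-0.008 -0.007  0.011] turn z -0.0
t 7.5 pos [ 0.5037 -0.0608  0.0486] psi 82.0 zax [ 2.2e-03 -7.0e-04 -1.0e+00] q [-0.34  0.68  1.87  0.    0.59 -0.2 ] w 0.05
shift [-2.909  1.106 -0.   ] turn z -0.0
```

Emit:
move_arm(moves="0 0 0 0 0 0 0.4;0 0 0 0 0 0 1;0 0 0 0 0 0 1;0 0 0 0 0 0 1;0 0 0 0 0 0 1;0 0 -0.3 0 0 0 1;0 0 -0.7 0 0 0 1;0 0 -1 0 0 0 1;0 0 -1 0 0 0 1")

```text
time: 8.4
position: [0.5056, -0.0612, 0.1513]
tool_rot: [0.755, 0.656, 0.002, 0.004]
ft_force: [-0.1, 0.1, -0.2]
grip_width: 0.0866
grip_force: 0.0
```

Emit:
move_arm(moves="0 0 -0.5 0 0 0 1;-0.5 0.2 -0.5 0 0 0 1;-0.97 0.37 -0.5 0 0 0 1;-0.97 0.37 -0.5 0 0 0 1")

```text
time: 8.8
position: [0.5283, -0.1673, 0.1975]
tool_rot: [0.756, 0.655, 0.0, 0.003]
ft_force: [0.3, -0.4, -1.1]
grip_width: 0.087
grip_force: 0.0
```

Emit:
move_arm(moves="-0.5 0.2 0 0 0 0 1;-0.97 0.37 0 0 0 0 1;-0.97 0.37 0 0 0 0 1")

```text
time: 9.1
position: [0.5505, -0.2686, 0.1966]
tool_rot: [0.756, 0.654, -0.0, 0.002]
ft_force: [-0.1, 0.9, 0.3]
grip_width: 0.087
grip_force: 0.0
```

Emit:
move_arm(moves="-0.5 0.2 0 0 0 0 1;-0.97 0.37 0 0 0 0 1;-0.97 0.37 0 0 0 0 1;-0.97 0.37 0 0 0 0 1;-0.97 0.37 0 0 0 0 1")

```text
time: 9.6
position: [0.5714, -0.3619, 0.1962]
tool_rot: [0.755, 0.656, 0.0, -0.002]
ft_force: [-0.1, 0.1, 0.3]
grip_width: 0.0874
grip_force: 0.0
```

```bash
python3 go.py .573 -.3648 .048 82
python3 - <<'E'
from rig import robot
from h import *
c={n:robot.camera(n) for n in("scene","top")};pickle.dump(c,open("c3.pkl","wb"))
cv2.imwrite("pics/s3.png",np.hstack([cv2.resize(c[n]["image"],(400,300)) for n in c])[...,::-1])
E
```

```text
t 9.6 pos [ 0.5714 -0.3619  0.1962] psi 82.03 zax [-0.0026  0.0031 -1.    ] q [-0.73  0.64  1.33  0.    1.18 -0.59] w 0.0874
shift [-0.027  0.02   1.482] turn z 0.0
```

View pics/s3.png

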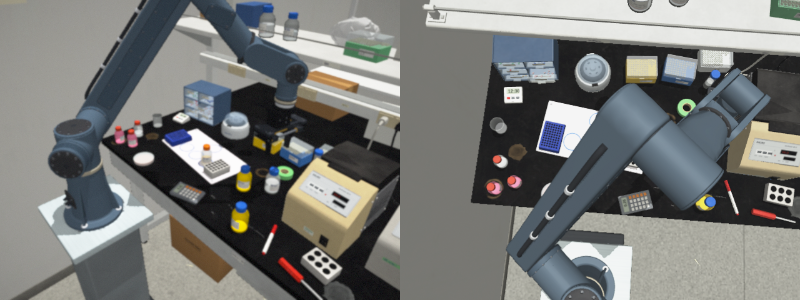

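The orange bottle now stands upright next to the heat block, at about (207,152) in the left half. The gripper is above the blue bottle.

Emit:
move_arm(moves="-0.03 0.02 0.2 0 0 0 1;-0.03 0.02 0.5 0 0 0 1;-0.03 0.02 0.7 0 0 0 1;-0.03 0.02 0.7 0 0 0 1")

```text
time: 10.1
position: [0.572, -0.3639, 0.1243]
tool_rot: [0.754, 0.657, -0.0, -0.004]
ft_force: [0.3, 0.6, 0.3]
grip_width: 0.0869
grip_force: 0.0
```

```bash
python3 go.py .573 -.3648 .048 82
```

```text
t 10.1 pos [ 0.572  -0.3639  0.1243] psi 82.09 zax [-0.0059  0.0055 -1.    ] q [-0.73  0.72  1.37  0.    1.05 -0.59] w 0.0869
shift [-0.008  0.011  0.763] turn z 0.001
```

Emit:
move_arm(moves="0 0.01 0.3 0 0 0 1;0 0.01 0.6 0 0 0 1;0 0.01 0.79 0 0 0 1;0 0.01 0.79 0 0 0 1;0 0.01 0.79 0 0 0 1;0 0.01 0.79 0 0 0 0;0 0.01 0.79 0 0 0 0;0 0.01 0.79 0 0 0 0;0 0.01 0.79 0 0 0 0;0 0.01 0.79 0 0 0 0;0 0.01 0.79 0 0 0 0", squeeze=20)

```text
time: 11.2
position: [0.5745, -0.3673, 0.0489]
tool_rot: [0.755, 0.656, -0.0, -0.0]
ft_force: [-2.6, 0.5, 2.9]
grip_width: 0.055
grip_force: 20.0
```

Emit:
move_arm(moves="0 0 -0.1 0 0 0 0;0 0 -0.3 0 0 0 0;0 0 -0.6 0 0 0 0;0 0 -0.9 0 0 0 0;0 0 -0.9 0 0 0 0")

```text
time: 11.7
position: [0.5779, -0.3697, 0.1437]
tool_rot: [0.755, 0.656, 0.001, 0.005]
ft_force: [0.3, -1.0, -1.7]
grip_width: 0.0554
grip_force: 20.0
```

```bash
python3 go.py .5141 .0177 .20 82
```

```text
t 11.7 pos [ 0.5779 -0.3697  0.1437] psi 82.01 zax [ 0.0083 -0.0069 -0.9999] q [-0.73  0.7   1.35  0.    1.07 -0.59] w 0.0554
shift [ 3.747 -1.17  -0.563] turn z 0.0
```

Emit:
move_arm(moves="0 0 -0.3 0 0 0 0;0 0 -0.6 0 0 0 0;0.3 -0.1 -0.6 0 0 0 0;0.6 -0.2 -0.6 0 0 0 0;0.92 -0.28 -0.6 0 0 0 0")

```text
time: 12.2
position: [0.559, -0.2713, 0.1975]
tool_rot: [0.755, 0.656, -0.0, -0.001]
ft_force: [0.4, -0.0, -1.4]
grip_width: 0.0557
grip_force: 20.0
```

Emit:
move_arm(moves="0.3 -0.1 0 0 0 0 0;0.6 -0.2 0 0 0 0 0;0.92 -0.28 0 0 0 0 0")

```text
time: 12.5
position: [0.5441, -0.1759, 0.1975]
tool_rot: [0.755, 0.656, -0.0, -0.001]
ft_force: [0.6, 1.0, -1.7]
grip_width: 0.0557
grip_force: 20.0
```

Emit:
move_arm(moves="0.3 -0.1 0 0 0 0 0;0.6 -0.2 0 0 0 0 0;0.92 -0.28 0 0 0 0 0")

```text
time: 12.8
position: [0.5291, -0.081, 0.1976]
tool_rot: [0.755, 0.656, -0.0, -0.001]
ft_force: [1.0, 0.3, -1.9]
grip_width: 0.0554
grip_force: 20.0
```

Emit:
move_arm(moves="0.3 -0.1 0 0 0 0 0;0.6 -0.2 0 0 0 0 0;0.8 -0.28 0 0 0 0 0;0.92 -0.28 0 0 0 0 0;0.92 -0.28 0 0 0 0 0;0.92 -0.28 0 0 0 0 0")

```text
time: 13.4
position: [0.5158, 0.012, 0.1984]
tool_rot: [0.755, 0.656, 0.0, 0.0]
ft_force: [-0.2, 0.1, -2.3]
grip_width: 0.0557
grip_force: 20.0
```

```bash
python3 go.py .5141 .0162 .0555 82
```

```text
t 13.4 pos [0.5158 0.012  0.1984] psi 82.03 zax [ 6.e-04 -6.e-04 -1.e+00] q [-0.19  0.43  1.74 -0.    0.97 -0.05] w 0.0557
shift [ 0.039 -0.023  1.429] turn z 0.0
```

Emit:
move_arm(moves="0.04 -0.02 0.2 0 0 0 0;0.04 -0.02 0.5 0 0 0 0;0.04 -0.02 0.8 0 0 0 0;0.04 -0.02 0.9 0 0 0 0;0.04 -0.02 0.9 0 0 0 0")

```text
time: 13.9
position: [0.5132, 0.016, 0.1072]
tool_rot: [0.755, 0.656, -0.001, -0.001]
ft_force: [-1.0, 0.5, -2.4]
grip_width: 0.0556
grip_force: 20.0
```

Emit:
move_arm(moves="0 0 0.2 0 0 0 0;0 0 0.4 0 0 0 0;0 0 0.5 0 0 0 0;0 0 0.53 0 0 0 0;0 0 0.53 0 0 0 0;0 0 0.53 0 0 0 0;0 0 0.53 0 0 0 0")

```text
time: 14.6
position: [0.5144, 0.0167, 0.0564]
tool_rot: [0.755, 0.656, 0.001, 0.001]
ft_force: [-0.5, 0.0, -2.2]
grip_width: 0.0555
grip_force: 20.0
```

```bash
python3 go.py .5141 .0162 .0555 82;python3 go.py .4230 .3575 .2 82 .5141 .0162 .2 82
```

```text
t 14.6 pos [0.5144 0.0167 0.0564] psi 82.01 zax [ 1.8e-03 -3.0e-04 -1.0e+00] q [-0.18  0.67  1.85  0.    0.62 -0.05] w 0.0555
shift [-0.006 -0.002  0.009] turn z 0.0
t 14.6 pos [0.5144 0.0167 0.0564] psi 82.01 zax [ 1.8e-03 -3.0e-04 -1.0e+00] q [-0.18  0.67  1.85  0.    0.62 -0.05] w 0.0555
shift [ 3.253 -1.377 -0.   ] turn z -0.0
```

Emit:
move_arm(moves="0 0 0.02 0 0 0 0;0 0 0.02 0 0 0 0;0 0 0.02 0 0 0 0.4;0 0 0.02 0 0 0 1;0 0 0.02 0 0 0 1;0 0 0.02 0 0 0 1;0 0 0.02 0 0 0 1;0 0 -0.3 0 0 0 1;0 0 -0.7 0 0 0 1;0 0 -1 0 0 0 1;0 0 -1 0 0 0 1")

```text
time: 15.7
position: [0.5165, 0.0165, 0.1593]
tool_rot: [0.755, 0.656, 0.003, 0.003]
ft_force: [0.6, -0.3, -0.5]
grip_width: 0.0869
grip_force: 0.0
```

Emit:
move_arm(moves="0 0 -0.45 0 0 0 1;0.4 -0.17 -0.45 0 0 0 1;0.81 -0.34 -0.45 0 0 0 1;0.81 -0.34 -0.45 0 0 0 1")

```text
time: 16.1
position: [0.4882, 0.1056, 0.1997]
tool_rot: [0.753, 0.658, -0.001, -0.002]
ft_force: [-0.4, -1.0, -0.3]
grip_width: 0.0871
grip_force: 0.0
```

Emit:
move_arm(moves="0.4 -0.17 0 0 0 0 1;0.81 -0.34 0 0 0 0 1;0.81 -0.34 0 0 0 0 1")

```text
time: 16.4
position: [0.4665, 0.19, 0.1995]
tool_rot: [0.753, 0.658, -0.001, -0.001]
ft_force: [0.8, -1.1, 0.3]
grip_width: 0.0873
grip_force: 0.0
```

Emit:
move_arm(moves="0.4 -0.17 0 0 0 0 1;0.81 -0.34 0 0 0 0 1;0.81 -0.34 0 0 0 0 1")

```text
time: 16.7
position: [0.4452, 0.2746, 0.1997]
tool_rot: [0.753, 0.658, -0.0, -0.001]
ft_force: [-1.0, -1.0, -0.1]
grip_width: 0.0871
grip_force: 0.0
```

Emit:
move_arm(moves="0.4 -0.17 0 0 0 0 1;0.81 -0.34 0 0 0 0 1;0.81 -0.34 0 0 0 0 1;0.81 -0.34 0 0 0 0 1;0.81 -0.34 0 0 0 0 1")

```text
time: 17.2
position: [0.4244, 0.355, 0.1999]
tool_rot: [0.755, 0.656, -0.001, 0.0]
ft_force: [-0.5, 0.4, -0.2]
grip_width: 0.0874
grip_force: 0.0
```

```bash
python3 go.py .4230 .3575 .03 82
python3 - <<'E'
from rig import robot
from h import *
c={n:robot.camera(n) for n in("scene","top")};pickle.dump(c,open("c4.pkl","wb"))
cv2.imwrite("pics/s4.png",np.hstack([cv2.resize(c[n]["image"],(400,300)) for n in c])[...,::-1])
E
```

```text
t 17.2 pos [0.4244 0.355  0.1999] psi 81.95 zax [-0.0011 -0.0014 -1.    ] q [ 0.49  0.48  1.65 -0.    1.02  0.64] w 0.0874
shift [ 0.023 -0.018  1.699] turn z -0.001
```

View pics/s4.png

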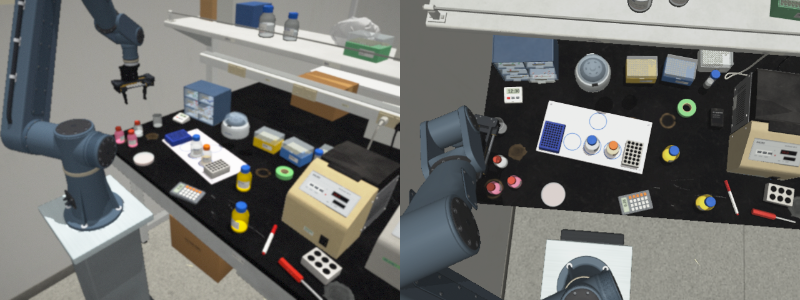

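Blue and orange stand upright in their circles, at top-half (592,143) and (613,147). The gripper is above the red bottle.

Run:
```python
from h import *
d=pickle.load(open("c4.pkl","rb"));c=d["top"];s=d["scene"]
print("tcp proj top",proj(c,[(.4244,.355,.2)]),"scene",proj(s,[(.4244,.355,.2)]))
for k,c in d.items():
  im=c["image"]
  for nm,P,lo,hi,z in[("blue",(.5141,.0177),(100,150,60),(125,255,255),.102),("orange",(.5029,-.0615),(5,150,120),(18,255,255),.092)]:
    z=z+.006-(.002 if k=="top" else .007)
    q=proj(c,[(*P,z)])[0].astype(int)
    for ce,st in blobs(im,lo,hi,(q[0]-14,q[1]-14,q[0]+14,q[1]+14),60): print(k,nm,st,np.round((onz(c,ce,z)-P)*1e3,1))
```

```text
tcp proj top [[139.24626053 243.31376405]] scene [[215.4380161  158.45984896]]
scene blue [298 213  21  13 156] [-13.6   7.4]
scene orange [326 231   9   9  73] [ 0.5 -1.7]
top blue [300 217  14  15 172] [-0.1  0.1]
top orange [335 226  13  14 140] [0.2 0.7]
```

Emit:
move_arm(moves="0.02 -0.02 0.3 0 0 0 1;0.02 -0.02 0.6 0 0 0 1;0.02 -0.02 0.7 0 0 0 1;0.02 -0.02 0.7 0 0 0 1")

```text
time: 17.7
position: [0.4219, 0.3575, 0.1292]
tool_rot: [0.755, 0.656, -0.002, -0.0]
ft_force: [0.3, -0.2, 0.7]
grip_width: 0.0871
grip_force: 0.0
```

```bash
python3 go.py .4230 .3575 .03 82
```

```text
t 17.7 pos [0.4219 0.3575 0.1292] psi 81.93 zax [-0.0033 -0.002  -1.    ] q [ 0.5   0.58  1.71 -0.    0.86  0.64] w 0.0871
shift [0.002 0.011 0.992] turn z -0.001
```

Emit:
move_arm(moves="0 0 0.4 0 0 0 1;0 0 0.8 0 0 0 1;0 0 1 0 0 0 1;0 0 1 0 0 0 1;0 0 1 0 0 0 1;0 0 1 0 0 0 0;0 0 1 0 0 0 0;0 0 1 0 0 0 0;0 0 1 0 0 0 0;0 0 1 0 0 0 0;0 0 1 0 0 0 0;0 0 1 0 0 0 0", squeeze=15)

```text
time: 18.9
position: [0.4223, 0.3589, 0.0306]
tool_rot: [0.755, 0.656, -0.0, -0.0]
ft_force: [-0.4, -0.1, 1.3]
grip_width: 0.0444
grip_force: 15.0
```

Emit:
move_arm(moves="0 0 -0.1 0 0 0 0;0 0 -0.4 0 0 0 0;0 0 -0.8 0 0 0 0;0 0 -1 0 0 0 0;0 0 -1 0 0 0 0;0 0 -1 0 0 0 0")

```text
time: 19.5
position: [0.4221, 0.3587, 0.1308]
tool_rot: [0.755, 0.656, 0.0, 0.0]
ft_force: [-0.3, -0.5, -1.6]
grip_width: 0.0445
grip_force: 15.0
```

```bash
python3 go.py .5254 .0969 .18 82
```

```text
t 19.5 pos [0.4221 0.3587 0.1308] psi 82.01 zax [ 3.e-04  1.e-04 -1.e+00] q [ 0.5   0.58  1.71 -0.    0.86  0.64] w 0.0445
shift [-2.449  1.386 -0.492] turn z 0.0
```

Emit:
move_arm(moves="0 0 -0.3 0 0 0 0;-0.2 0.1 -0.5 0 0 0 0;-0.5 0.3 -0.5 0 0 0 0;-0.81 0.46 -0.5 0 0 0 0")

```text
time: 19.9
position: [0.4566, 0.2715, 0.1796]
tool_rot: [0.754, 0.657, -0.001, -0.0]
ft_force: [0.7, -0.1, -0.8]
grip_width: 0.0445
grip_force: 15.0
```

Emit:
move_arm(moves="-0.3 0.15 0 0 0 0 0;-0.6 0.3 0 0 0 0 0;-0.81 0.46 0 0 0 0 0")

```text
time: 20.2
position: [0.4894, 0.1835, 0.1785]
tool_rot: [0.755, 0.656, -0.002, -0.001]
ft_force: [0.1, -0.3, -0.5]
grip_width: 0.0444
grip_force: 15.0
```

Emit:
move_arm(moves="-0.3 0.15 0 0 0 0 0;-0.6 0.3 0 0 0 0 0;-0.75 0.46 0 0 0 0 0;-0.81 0.46 0 0 0 0 0;-0.81 0.46 0 0 0 0 0;-0.81 0.46 0 0 0 0 0")

```text
time: 20.8
position: [0.5236, 0.0998, 0.1796]
tool_rot: [0.755, 0.656, -0.001, -0.001]
ft_force: [-0.6, -0.0, -1.5]
grip_width: 0.0448
grip_force: 15.0
```

```bash
python3 go.py .5254 .0982 .0365 82
```

```text
t 20.8 pos [0.5236 0.0998 0.1796] psi 82.03 zax [-3.3e-03  5.0e-04 -1.0e+00] q [-0.02  0.48  1.72  0.    0.95  0.12] w 0.0448
shift [-0.013  0.02   1.431] turn z 0.0
```

Emit:
move_arm(moves="-0.01 0.01 0.3 0 0 0 0;-0.01 0.01 0.6 0 0 0 0;-0.01 0.01 0.9 0 0 0 0;-0.01 0.01 0.9 0 0 0 0;-0.01 0.01 0.9 0 0 0 0")

```text
time: 21.3
position: [0.5253, 0.0989, 0.0904]
tool_rot: [0.754, 0.657, -0.001, -0.001]
ft_force: [0.2, 0.3, 0.2]
grip_width: 0.0444
grip_force: 15.0
```

Emit:
move_arm(moves="0 0 0.2 0 0 0 0;0 0 0.4 0 0 0 0;0 0 0.5 0 0 0 0;0 0 0.53 0 0 0 0;0 0 0.53 0 0 0 0;0 0 0.53 0 0 0 0")

```text
time: 21.9
position: [0.5269, 0.098, 0.0386]
tool_rot: [0.755, 0.656, 0.001, 0.001]
ft_force: [-0.8, -0.3, -0.8]
grip_width: 0.0445
grip_force: 15.0
```

```bash
python3 go.py .5254 .0982 .036 82;python3 go.py .5585 .380 .2 172 .525 .098 .2 82
```

```text
t 21.9 pos [0.5269 0.098  0.0386] psi 82.02 zax [ 0.002 -0.    -1.   ] q [-0.02  0.72  1.8   0.    0.62  0.11] w 0.0445
shift [ 0.    -0.015  0.026] turn z 0.0
t 21.9 pos [0.5269 0.098  0.0386] psi 82.02 zax [ 0.002 -0.    -1.   ] q [-0.02  0.72  1.8   0.    0.62  0.11] w 0.0445
shift [ 2.839 -0.061 -0.   ] turn z -1.0
```

Emit:
move_arm(moves="0 -0.01 0.02 0 0 0 0;0 -0.01 0.02 0 0 0 0;0 -0.01 0.02 0 0 0 0.4;0 -0.01 0.02 0 0 0 1;0 -0.01 0.02 0 0 0 1;0 -0.01 0.02 0 0 0 1;0 -0.01 0.02 0 0 0 1;0 -0.01 -0.3 0 0 0 1;0 -0.01 -0.7 0 0 0 1;0 -0.01 -1 0 0 0 1;0 -0.01 -1 0 0 0 1")

```text
time: 23.0
position: [0.5278, 0.0981, 0.1413]
tool_rot: [0.755, 0.656, 0.003, 0.003]
ft_force: [1.1, 0.5, -0.5]
grip_width: 0.0864
grip_force: 0.0
```

Emit:
move_arm(moves="0 0 -0.3 0 0 0 1;0 0 -0.65 0 0 0 1;0 0 -0.65 0 0 -1 1;0 0 -0.65 0 0 -1 1;0 0 -0.65 0 0 -1 1;0 0 -0.65 0 0 -1 1;0 0 -0.65 0 0 -1 1;0 0 -0.65 0 0 -1 1;0 0 -0.65 0 0 -1 1;0 0 -0.65 0 0 -1 1;0 0 -0.65 0 0 -1 1;0 0 -0.65 0 0 -1 1")

```text
time: 24.2
position: [0.5242, 0.0981, 0.2012]
tool_rot: [0.102, 0.995, -0.0, -0.001]
ft_force: [0.6, 0.0, 0.9]
grip_width: 0.087
grip_force: 0.0
```

Emit:
move_arm(moves="0 0 0 0 0 -0.06 1;0 0 0 0 0 -0.06 1")

```text
time: 24.4
position: [0.5243, 0.098, 0.2013]
tool_rot: [0.058, 0.998, -0.0, -0.001]
ft_force: [0.5, -0.0, -0.2]
grip_width: 0.0874
grip_force: 0.0
```

```bash
python3 go.py .5585 .380 .2 172
python3 - <<'E'
from h import *
c=pickle.load(open("c4.pkl","rb"))
cv2.imwrite("pics/bk.png",cv2.resize(c["scene"]["image"][165:225,215:315],(800,480),interpolation=2)[...,::-1])
E
```

```text
t 24.4 pos [0.5243 0.098  0.2013] psi 173.34 zax [-0.0025  0.     -1.    ] q [-0.02  0.45  1.69 -0.    1.   -1.48] w 0.0874
shift [-0.012  2.84   0.013] turn z 0.015
```

View pics/bk.png

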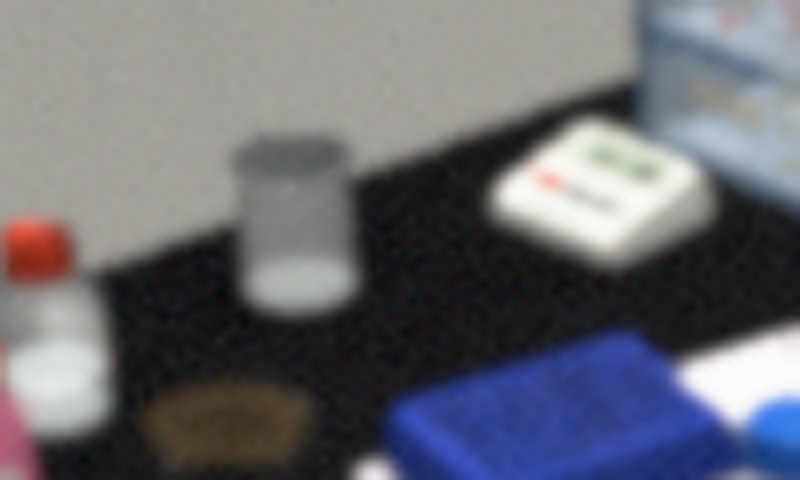

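The beaker is at full-image rim (251.5,184.6) and base (252.3,201), upright with the timer well to its right.

```bash
python3 - <<'E'
from h import *
c=pickle.load(open("c4.pkl","rb"))["scene"]
print(onz(c,(251.5,184.6),.062),onz(c,(252.25,201),.003))
E
python3 go.py .558 .380 .2 172
```

```text
[0.55989748 0.37709104] [0.55623061 0.37463916]
t 24.4 pos [0.5243 0.098  0.2013] psi 173.34 zax [-0.0025  0.     -1.    ] q [-0.02  0.45  1.69 -0.    1.   -1.48] w 0.0874
shift [-0.007  2.84   0.013] turn z 0.015
```

Emit:
move_arm(moves="0 0.3 0 0 0 0 1;0 0.6 0 0 0 0 1;0 0.95 0 0 0 0 1")

```text
time: 24.7
position: [0.5358, 0.1927, 0.2017]
tool_rot: [0.06, 0.998, -0.0, -0.001]
ft_force: [-0.2, 0.3, 0.1]
grip_width: 0.0871
grip_force: 0.0
```

Emit:
move_arm(moves="0 0.3 0 0 0 0 1;0 0.6 0 0 0 0 1;0 0.95 0 0 0 0 1")

```text
time: 25.0
position: [0.5466, 0.2875, 0.2015]
tool_rot: [0.059, 0.998, -0.0, -0.001]
ft_force: [0.8, -0.9, 1.2]
grip_width: 0.0868
grip_force: 0.0
```

Emit:
move_arm(moves="0 0.3 0 0 0 0 1;0 0.6 0 0 0 0 1;0 0.85 0.2 0 0 0 1;0 0.94 0.4 0 0 0 1;0 0.94 0.6 0 0 0 1;0 0.94 0.6 0 0 0 1;0 0.94 0.6 0 0 0 1")

```text
time: 25.7
position: [0.5575, 0.3799, 0.1417]
tool_rot: [0.059, 0.998, -0.0, -0.001]
ft_force: [0.8, -0.3, 0.2]
grip_width: 0.0873
grip_force: 0.0
```

```bash
python3 go.py .558 .380 .028 172
```

```text
t 25.7 pos [0.5575 0.3799 0.1417] psi 173.28 zax [-1.9e-03 -7.0e-04 -1.0e+00] q [ 0.43  0.7   1.38  0.    1.07 -1.02] w 0.0873
shift [-0.004  0.002  1.137] turn z 0.014
```

Emit:
move_arm(moves="0 0 0.3 0 0 0 1;0 0 0.6 0 0 0 1;0 0 0.6 0 0 0 1")

```text
time: 26.0
position: [0.5558, 0.3787, 0.0798]
tool_rot: [0.059, 0.998, -0.002, -0.003]
ft_force: [-0.2, -1.1, -0.7]
grip_width: 0.0873
grip_force: 0.0
```

Emit:
move_arm(moves="0 0 0.3 0 0 0 1;0 0 0.53 0 0 0 1;0 0 0.53 0 0 0 1;0 0 0.53 0 0 0 0;0 0 0.53 0 0 0 0;0 0 0.53 0 0 0 0;0 0 0.53 0 0 0 0;0 0 0.53 0 0 0 0;0 0 0.53 0 0 0 0;0 0 0.53 0 0 0 0;0 0 0.53 0 0 0 0;0 0 0.53 0 0 0 0", squeeze=8)

```text
time: 27.2
position: [0.5583, 0.3804, 0.03]
tool_rot: [0.058, 0.998, 0.0, 0.0]
ft_force: [-0.2, 2.0, 3.9]
grip_width: 0.049
grip_force: 8.0
```

Emit:
move_arm(moves="0 0 -0.1 0 0 0 0;0 0 -0.4 0 0 0 0;0 0 -0.8 0 0 0 0;0 0 -1 0 0 0 0;0 0 -1 0 0 0 0;0 0 -1 0 0 0 0")

```text
time: 27.8
position: [0.5575, 0.3798, 0.1293]
tool_rot: [0.058, 0.998, -0.0, -0.0]
ft_force: [-1.0, -0.5, -1.3]
grip_width: 0.0497
grip_force: 8.0
```

```bash
python3 go.py .6151 .0034 .14 172
```

```text
t 27.8 pos [0.5575 0.3798 0.1293] psi 173.35 zax [-6.e-04 -4.e-04 -1.e+00] q [ 0.43  0.71  1.38 -0.    1.05 -1.02] w 0.0497
shift [-1.008 -3.672 -0.107] turn z 0.015
```

Emit:
move_arm(moves="0 0 -0.3 0 0 0 0;0 -0.2 -0.5 0 0 0 0;-0.1 -0.5 -0.5 0 0 0 0;-0.25 -0.92 -0.5 0 0 0 0;-0.25 -0.92 -0.5 0 0 0 0")

```text
time: 28.3
position: [0.572, 0.2806, 0.1772]
tool_rot: [0.06, 0.998, -0.002, -0.002]
ft_force: [0.2, 0.1, -1.3]
grip_width: 0.0494
grip_force: 8.0
```

Emit:
move_arm(moves="-0.1 -0.4 0 0 0 0 0;-0.2 -0.7 0 0 0 0 0;-0.25 -0.92 0 0 0 0 0")

```text
time: 28.6
position: [0.5855, 0.1899, 0.1773]
tool_rot: [0.058, 0.998, -0.001, -0.002]
ft_force: [0.4, -0.4, -0.9]
grip_width: 0.0492
grip_force: 8.0
```

Emit:
move_arm(moves="-0.1 -0.4 0 0 0 0 0;-0.2 -0.7 0 0 0 0 0;-0.25 -0.92 0 0 0 0 0")

```text
time: 28.9
position: [0.5998, 0.0956, 0.1774]
tool_rot: [0.059, 0.998, -0.0, -0.002]
ft_force: [0.3, 0.5, -1.0]
grip_width: 0.0496
grip_force: 8.0
```

Emit:
move_arm(moves="-0.1 -0.4 0 0 0 0 0;-0.2 -0.7 0 0 0 0 0;-0.25 -0.92 0 0 0 0 0;-0.25 -0.92 0 0 0 0 0;-0.25 -0.92 0 0 0 0 0;-0.25 -0.92 0 0 0 0 0")

```text
time: 29.5
position: [0.6138, 0.0045, 0.1784]
tool_rot: [0.057, 0.998, 0.0, -0.001]
ft_force: [-0.5, 0.5, -0.1]
grip_width: 0.0494
grip_force: 8.0
```

```bash
python3 go.py .6151 .0034 .036 172
python3 - <<'E'
from rig import robot
from h import *
c={n:robot.camera(n) for n in("scene","top")};pickle.dump(c,open("c5.pkl","wb"))
cv2.imwrite("pics/s5.png",np.hstack([c["scene"]["image"][120:420,220:620],cv2.resize(c["top"]["image"],(400,300))])[...,::-1])
E
```

```text
t 29.5 pos [0.6138 0.0045 0.1784] psi 173.41 zax [-0.0026  0.001  -1.    ] q [-0.17  0.58  1.51  0.    1.05 -1.63] w 0.0494
shift [-0.014 -0.009  1.424] turn z 0.016
```

View pics/s5.png

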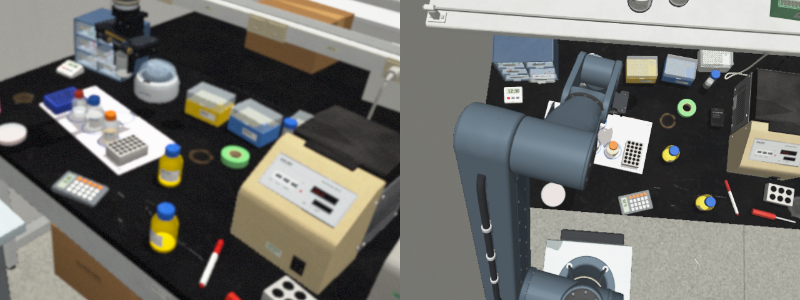

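The red, blue and orange bottles stand in their row, and the beaker is held above the back circle with the space clear.

Emit:
move_arm(moves="-0.01 -0.01 0.3 0 0 0 0;-0.01 -0.01 0.6 0 0 0 0;-0.01 -0.01 0.9 0 0 0 0;-0.01 -0.01 0.9 0 0 0 0;-0.01 -0.01 0.9 0 0 0 0")

```text
time: 30.1
position: [0.6155, 0.0028, 0.0895]
tool_rot: [0.057, 0.998, 0.0, -0.0]
ft_force: [0.1, -0.2, -0.3]
grip_width: 0.0496
grip_force: 8.0
```

Emit:
move_arm(moves="0 0 0.2 0 0 0 0;0 0 0.4 0 0 0 0;0 0 0.5 0 0 0 0;0 0 0.53 0 0 0 0;0 0 0.53 0 0 0 0;0 0 0.53 0 0 0 0;0 0 0.53 0 0 0 0")

```text
time: 30.8
position: [0.6164, 0.0018, 0.0376]
tool_rot: [0.058, 0.998, -0.0, 0.001]
ft_force: [0.8, 0.4, -0.1]
grip_width: 0.0499
grip_force: 8.0
```

```bash
python3 go.py .6151 .0034 .036 172
```

```text
t 30.8 pos [0.6164 0.0018 0.0376] psi 173.35 zax [ 1.9e-03 -3.0e-04 -1.0e+00] q [-0.18  0.78  1.59  0.    0.77 -1.63] w 0.0499
shift [0.014 0.014 0.016] turn z 0.015
```

Emit:
move_arm(moves="0.01 0.01 0.01 0 0 0 0;0.01 0.01 0.015 0 0 0 0;0.01 0.01 0.015 0 0 0 0;0.01 0.01 0.015 0 0 0 0.6;0.01 0.01 0.015 0 0 0 1;0.01 0.01 0.015 0 0 0 1;0.01 0.01 0.015 0 0 0 1;0.01 0.01 0.015 0 0 0 1;0.01 0.01 -0.3 0 0 0 1;0.01 0.01 -0.7 0 0 0 1;0.01 0.01 -1 0 0 0 1;0.01 0.01 -1 0 0 0 1")

```text
time: 32.0
position: [0.618, 0.0025, 0.1412]
tool_rot: [0.058, 0.998, -0.001, 0.005]
ft_force: [0.6, -0.2, -0.1]
grip_width: 0.087
grip_force: 0.0
```

Emit:
move_arm(moves="0 0 -0.4 0 0 0 1;0 0 -0.8 0 0 0 1;0.2 0.4 -0.8 0 0 0 1;0.4 0.8 -0.8 0 0 0 1;0.4 1 -0.8 0 0 0 1")

```text
time: 32.5
position: [0.583, 0.1098, 0.2156]
tool_rot: [0.057, 0.998, 0.0, -0.003]
ft_force: [0.6, -0.4, -0.8]
grip_width: 0.0874
grip_force: 0.0
```

Emit:
move_arm(moves="0.2 0.4 0 0 0 0 1;0.4 0.8 0 0 0 0 1;0.5 1 0 0 0 0 1")

```text
time: 32.8
position: [0.546, 0.2148, 0.2152]
tool_rot: [0.057, 0.998, 0.0, -0.002]
ft_force: [0.1, -0.4, -0.0]
grip_width: 0.0874
grip_force: 0.0
```

Emit:
move_arm(moves="0.2 0.4 0 0 0 0 1;0.3 0.8 0 0 0 0 1;0.3 1 0 0 0 0 1;0.3 1 0 0 0 0 1;0.3 1 0 0 0 0 1")

```text
time: 33.3
position: [0.5296, 0.3146, 0.2154]
tool_rot: [0.057, 0.998, -0.001, -0.001]
ft_force: [-0.3, -1.0, -0.1]
grip_width: 0.0869
grip_force: 0.0
```

```bash
python3 go.py
python3 - <<'E'
from rig import robot
from h import *
d={n:robot.camera(n) for n in("scene","top")};pickle.dump(d,open("c6.pkl","wb"))
c=d["top"];im=c["image"]
cv2.imwrite("pics/s6.png",np.hstack([cv2.resize(d["scene"]["image"][170:290,220:400],(400,267)),cv2.resize(im[140:290,200:425],(400,267))])[...,::-1])
for nm,P,lo,hi,z in[("blue",(.5141,.0177),(100,150,60),(125,255,255),.106),("orange",(.5029,-.0615),(5,150,120),(18,255,255),.096),("red",(.5254,.0969),(0,130,80),(8,255,255),.084)]:
    q=proj(c,[(*P,z)])[0].astype(int)
    for ce,st in blobs(im,lo,hi,(q[0]-14,q[1]-14,q[0]+14,q[1]+14),60): print(nm,st,np.round((onz(c,ce,z)-P)*1e3,1))
print("beaker exp rim",proj(c,[(.6151,.0034,.068)]),"base",proj(c,[(.6151,.0034,.006)]))
E
```

```text
t 33.3 pos [0.5296 0.3146 0.2154] psi 173.41 zax [-0.002  -0.0015 -1.    ] q [ 0.36  0.54  1.47 -0.    1.13 -1.1 ] w 0.0869
blue [300 217  14  15 173] [-0.   0.2]
orange [335 226  13  14 139] [0.1 0.7]
red [268 213  12  12 110] [ 0.6 -1. ]
beaker exp rim [[316.5295648  186.34225662]] base [[316.52220555 193.67925761]]
```

View pics/s6.png

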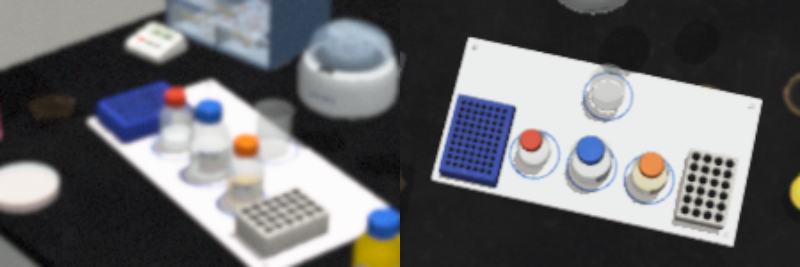

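All four items stand upright in their circles: red at (533,152), blue at (591,163), orange at (650,177) and the beaker at (607,97) in the right half. The bottle caps are within about 1 mm of the circle centres.

```bash
python3 -c "
from rig import robot
print(robot.hand_in())"
```

```text
the job is handed in; nothing more can be done
None
```

The staining line is set out and handed in: all three bottles and the beaker stand upright in the circles you assigned, bottles within about 1 mm of centre and the beaker within about 2 mm by eye; nothing was knocked over, and the timer and tape were not touched.

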